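# Lay the tall bottle back on its rest

### The job

Lay the tall square bottle down gently for its label check: with the fingers held loosely around its cap, or otherwise with the outside of the fingers, tip it towards the low padded bar, steady it all the way down so that it never drops, and leave it leaning back on the bar, label side up, with the edge of its foot still on the table. Do not grip it, lift it or carry it, and leave the other bottles and things where they are.

Things in the scene. Friction and masses are not known exactly. Their poses are not given: they have to be found in the camera images.
- bottle: Tall square clear-glass bottle, loose, upright, about 200 to 310 g. Body 50 x 50 mm, 140 mm tall; neck 27 mm diameter up to 160 mm; cap above. Origin at the centre of its underside, z up the bottle, x out of the face with the white paper label (away from the bar). Pushed high up it tips over its foot edge on the bar's side (25 mm from the centre, -x); past 17 degrees it falls unless held back.
- cap (a point): Centre of the tall bottle's white round screw cap, 34 mm diameter, from 160 to 195 mm above the underside; this point is 177.5 mm above the underside, on the bottle's axis.
- rest: Low padded bar fixed to the table, 130 mm long (its y), 34 mm deep: metal block with a black rubber roll of 15 mm radius, roll axis 28 mm and top 43 mm above the table. Origin at its underside's centre. The bottle stands 117 to 133 mm away on its +x side, square to it within 12 mm and 5 degrees.
- rest_top (a point): Middle of the top of the padded bar, 43 mm above the table. Leaning on it the bottle is about 66 degrees (63 to 70) from upright and its cap hangs out beyond the bar, with about 60 mm of free space below the cap.
- round_a: Bystander: round glass bottle, 52 mm diameter, 125 mm tall, to one side of the tall bottle; origin at the centre of its underside.
- round_b: Bystander: round glass bottle, 52 mm diameter, 125 mm tall, to the other side of the tall bottle; origin at the centre of its underside.
- small_a: Bystander: small round bottle, 40 mm diameter, 75 mm tall; origin at the centre of its underside.
- small_b: Bystander: small round bottle, 40 mm diameter, 75 mm tall; origin at the centre of its underside.
- jar: Bystander: squat jar, 68 mm diameter, 70 mm tall; origin at the centre of its underside.
- marker: Bystander: marker pen lying on the table, 130 mm long, 16 mm thick; origin at its middle on the table.
- beaker: Bystander: open glass beaker, 72 mm diameter, 85 mm tall; origin at the centre of its underside.

How it is judged:
By the outcome, as a careful person would: the job done as asked, in the order asked, and still so for the second after the job is handed in, with the robot touching nothing.
It also fails if it takes over 51 s, if anything falls off the work surface, if the arm or the gripper's body presses on something with over 40 N, if the wrist force passes 120 N, or if a joint passes its speed limit or range.

### The arm

A 6-joint arm with a two-finger parallel gripper is mounted at the origin on the work surface. World frame = base frame: x ahead of the robot, y to its left, z up, the work surface at z = 0. Lengths are in m, angles in rad, forces in N, time in s.
With the tool pointing down it reaches from about 0.35 to 0.975 m from the base axis. Payload 4.9 kg.
Tool frame: the origin (TCP) lies midway between the tips of the shut fingers; the grasp point (between the pads) lies 19 mm behind it (pinch_z is the z of the grasp point in the tool frame, in m); z points along the fingers, y is the direction in which the jaws open and shut (so a half turn about z gives the same grasp; the last joint's range is limited). The gripper opens to 85 mm and grips with 20 to 120 N. Pads are 22 mm wide; open, the fingers measure 114 mm over their backs; the gripper's body (76 mm by 85 mm) begins 54 mm behind the grasp point. The pads swing forward as they close: fully open they stand 13 mm farther back than shut.
Start: joints at [1.111, 0.053, 1.613, -0, 1.476, -0.119], TCP at [0.209, 0.589, 0.231] pointing down, gripper open.
Joint ranges: [-3.01, 3.01], [-1.01, 2.22], [0.06, 2.58], [-1.02, 4.17], [0.09, 2.62], [-3.14, 3.14]. Speed limits (rad/s): [2.57, 2.57, 3.14, 3.14, 3.14, 3.14].

### API

Orientations are given as a unit quaternion [w, x, y, z].
In Python, from workcell import * gives the robot as it stands.
- The arm moves only by the tool send_rows, never from a script. Its argument "motion" is a list that holds one entry, the list of rows, each a list of 7 numbers: the shift along the tool's x, y, z in units of 0.25 m (1.0 is 0.25 m), then the turn, a rotation vector about the tool's x, y, z in units of 180 degrees (1.0 is 180 degrees), then the opening in per cent of the stroke, from 0 (shut) to 100 (fully open). In form: [[[dx, dy, dz, rx, ry, rz, fingers], ...]]. A call has 1 to 5 rows; each row shifts and turns the commanded pose from where the row before left it, along the tool's axes as they then stand; what a row does not reach is not made up. A row lasts 1/10 s, in which the tool goes at most 50 mm and 8.59 degrees, less where a joint would pass 70% of its speed; a pose out of reach is approached as far as the arm can. A call with a number of a shift or a turn outside -1 to 1 is refused whole. A call with a gripper value outside its range is refused whole. The fingers move at their own pace and stop on an object; "grip_force" is the grip in N (left out, the last holds). Time passes only in rows, so rows that do not move let the fingers close. It gives the time, the measured TCP pose, the force and the opening at its end, in the units of the state.
- read_state(): the state, without advancing time (a new reading comes with each control period).
- grab_frame(name): name is "scene" or "top" or "wrist"; returns (picture, depth): 400x640x3 uint8, red, green, blue; 400x640 float32, m along the optical axis (not along the pixel's ray), 0 where there is no reading.
- camera_params(name): a dict with "K" (3x3 intrinsics, pixels), "origin" and "rotation" of the camera in the world. Camera axes: x right, y down, z forward; pixel columns grow to the right and rows downward; lengths in m; the calibration is good to about 2 mm. A picture is of the moment at which its call begins: read the wrist's pose just before it. camera_params takes no time and is no camera call; for the wrist camera it gives the pose at the moment of the call.
- sign_off(): hands the job in, once; it reports no verdict.
The state is a dict: "time": time; "qpos": joint angles; "qvel": joint speeds; "joint_efforts": joint torques, N m; "eef_pos": TCP position; "tool_rot": TCP orientation; "force": force on the tool from outside, world axes, zero at the start; "moment": the same for the moment, N m; "width": finger opening in m.
Only numpy, scipy, OpenCV 4.12 (cv2) and the standard library are available. Lean on these libraries where they do the work, as an engineer would, in place of code of your own. Each camera call takes 0.05 s, during which the arm holds its last target. There are 200 camera calls.

## Working session

There is one attempt and no reset: what is moved stays moved. The work goes in short steps, Python scripts to look and compute and a tool call to move; the robot and the scene stay as the last step left them, time stands still between calls to the robot, and variables do not carry over. Pictures are saved under pics/ and viewed, about 8 in all and at most 12, crops included, and the job is handed in when it is done.

Besides the shell and the picture viewer there is one more tool, called after ">>>" by a JSON object that holds its "method" and its "body". send_rows: Moves the arm, as the interface text tells. Shifts and turns lie within -1 to 1; 1 stands for 0.25 m of shift or 180 degrees of turn. Its arguments: {"type":"object","properties":{"motion":{"type":"array","items":{"type":"array","items":{"type":"array","items":{"type":"number"}}}},"grip_force":{"type":"number"}},"required":["motion"]}

```bash
mkdir -p pics; ls; cat > h.py <<'E'
from workcell import *
import numpy as np, cv2
def snap(n,f):
    im,d=grab_frame(n); p=camera_params(n)
    np.savez('pics/'+f+'.npz',im=im,d=d,K=p["K"],o=p["origin"],R=p["rotation"])
    cv2.imwrite('pics/'+f+'.png',im[:,:,::-1]); return im,d
def load(f):
    return np.load('pics/'+f+'.npz')
def plane(z,u,v,h):
    r=np.array(z['R'])@np.linalg.inv(z['K'])@np.array([u,v,1.]); o=np.array(z['o'])
    return o+r*(h-o[2])/r[2]
def pt(z,u,v):
    r=np.array(z['R'])@np.linalg.inv(z['K'])@np.array([u,v,1.]); return np.array(z['o'])+r*z['d'][int(v),int(u)]
E
python3 - <<'E'
from h import *
snap('top','t0');snap('scene','s0')
for n in('top','scene'):
    p=camera_params(n);print(n,np.round(p['origin'],3),np.round(p['rotation'],3).tolist(),np.round(p['K'],1).tolist())
print(read_state())
E
```

```text
pics
top [ 0.38  -0.06   1.075] [-0.06, 0.711, -0.698, 0.057] [[361.2, 0.0, 317.4], [0.0, 361.2, 198.6], [0.0, 0.0, 1.0]]
scene [ 1.172 -0.682  1.205] [-0.315, 0.869, 0.357, -0.133] [[508.0, 0.0, 315.0], [0.0, 508.0, 197.7], [0.0, 0.0, 1.0]]
{'time': 0.1, 'qpos': array([ 1.11100773e+00,  5.33146122e-02,  1.61416715e+00, -5.80955330e-05,
        1.47602663e+00, -1.19004412e-01]), 'qvel': array([-0.00053071, -0.00295941, -0.00220555, -0.00023569, -0.00056987,
        0.00011865]), 'joint_efforts': array([ 2.31330077e-04, -3.94896019e+01, -3.71366465e+01, -4.25569681e-05,
        3.83767619e-03,  2.36278095e-05]), 'eef_pos': array([0.20865092, 0.58853069, 0.23016499]), 'tool_rot': array([-2.45638678e-04,  1.69565963e-01,  9.85518374e-01, -9.26289691e-04]), 'force': array([ 0.14080875, -0.33497092, -0.10277783]), 'moment': array([-0.00328568,  0.04180952,  0.00828313]), 'width': 0.08585452813853378}
```

View pics/t0.png

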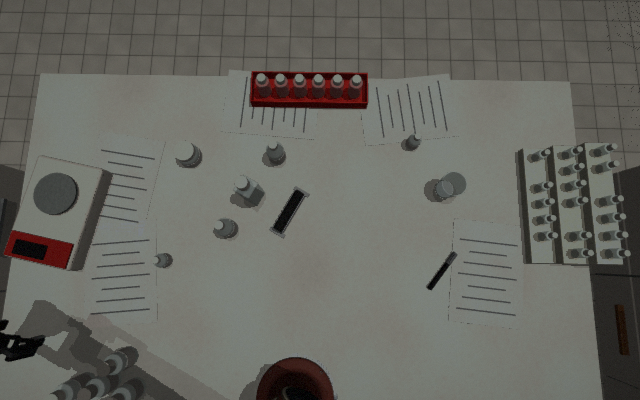

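View pics/s0.png

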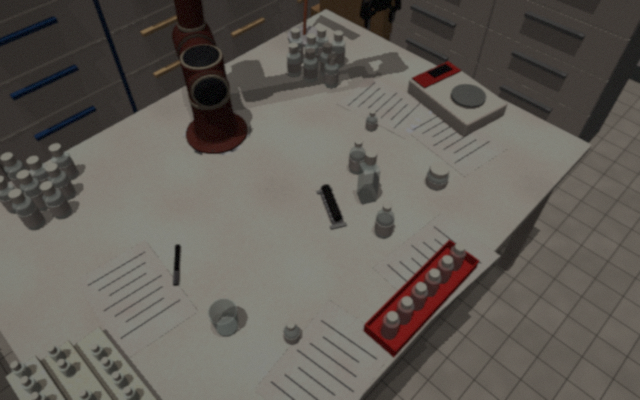

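```bash
cat >> h.py <<'E'
from scipy.spatial.transform import Rotation as Ro
def load(f):
    z=dict(np.load('pics/'+f+'.npz')); z['R']=Ro.from_quat(np.roll(z['R'],-1)).as_matrix(); return z
E
python3 - <<'E'
from h import *
z=load('t0'); g=z['im'].max(2)
m=(g<45).astype(np.uint8); m[:, :265]=0; m[:,315:]=0; m[:180]=0; m[245:]=0
c=max(cv2.findContours(m,0,2)[0],key=cv2.contourArea); r=cv2.minAreaRect(c); print(r)
b=cv2.boxPoints(r); print(np.round([plane(z,u,v,.043) for u,v in b],3)); print('rest',plane(z,*r[0],.043))
s=load('s0')
a=cv2.resize(z['im'][130:250,200:320],(400,400),interpolation=2)
e=cv2.resize(s['im'][125:245,310:430],(400,400),interpolation=2)
cv2.imwrite('pics/c.png',np.clip(np.hstack([a,e])[:,:,::-1]*1.5,0,255))
for v in range(172,210,3): print(v,[np.round(pt(z,u,v)[2],3) for u in range(229,268,3)])
E
```

```text
((287.9715881347656, 210.7979736328125), (10.068597793579102, 45.627315521240234), 30.65066909790039)
[[ 0.465  0.075  0.043]
 [ 0.581  0.012  0.043]
 [ 0.566 -0.014  0.043]
 [ 0.451  0.05   0.043]]
rest [0.51519913 0.03080103 0.043     ]
172 [np.float64(0.0), np.float64(-0.006), np.float64(0.001), np.float64(-0.002), np.float64(-0.005), np.float64(-0.003), np.float64(-0.002), np.float64(0.001), np.float64(-0.002), np.float64(0.001), np.float64(0.001), np.float64(-0.001), np.float64(0.0)]
175 [np.float64(-0.0), np.float64(0.001), np.float64(0.001), np.float64(0.001), np.float64(0.002), np.float64(0.138), np.float64(0.002), np.float64(-0.003), np.float64(0.001), np.float64(-0.001), np.float64(0.0), np.float64(0.0), np.float64(0.0)]
178 [np.float64(-0.0), np.float64(0.003), np.float64(0.002), np.float64(0.193), np.float64(0.196), np.float64(0.196), np.float64(0.139), np.float64(-0.002), np.float64(0.001), np.float64(0.0), np.float64(0.002), np.float64(-0.001), np.float64(-0.001)]
181 [np.float64(0.001), np.float64(0.002), np.float64(0.195), np.float64(0.193), np.float64(0.196), np.floa
[... 1825 characters left out ...]
4(0.07), np.float64(0.041), np.float64(0.006), np.float64(-0.001), np.float64(0.0)]
205 [np.float64(-0.001), np.float64(0.002), np.float64(0.001), np.float64(0.0), np.float64(0.002), np.float64(-0.003), np.float64(0.001), np.float64(-0.0), np.float64(0.0), np.float64(0.018), np.float64(0.002), np.float64(-0.0), np.float64(0.0)]
208 [np.float64(-0.001), np.float64(-0.001), np.float64(0.0), np.float64(0.0), np.float64(0.002), np.float64(0.001), np.float64(0.002), np.float64(0.001), np.float64(-0.001), np.float64(0.002), np.float64(0.004), np.float64(-0.003), np.float64(-0.001)][ WARN:0@0.116] global loadsave.cpp:1063 imwrite_ Unsupported depth image for selected encoder is fallbacked to CV_8U.
```

View pics/c.png

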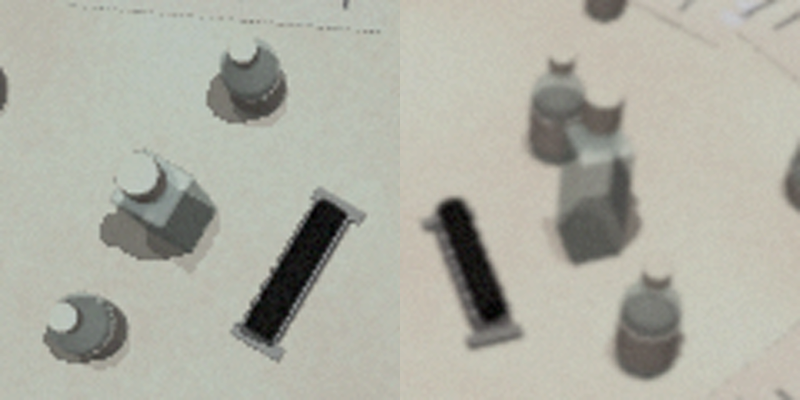

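```bash
python3 - <<'E'
from h import *
z=load('t0')
P=np.array([pt(z,u,v) for u in range(205,320) for v in range(135,250)])
cap=P[P[:,2]>.186]; r=cv2.minEnclosingCircle(cap[:,:2].astype(np.float32)); print('cap',r,cap.mean(0),len(cap))
c=cap.mean(0)[:2]
n=P[(np.hypot(*(P[:,:2]-c).T)<.05)&(P[:,2]>.01)&(P[:,2]<.146)]
q=cv2.minAreaRect(n[:,:2].astype(np.float32));print('body',q,len(n))
B=P[(P[:,2]>.036)&(P[:,2]<.05)&(np.hypot(*(P[:,:2]-[.515,.03]).T)<.075)]
q=cv2.minAreaRect(B[:,:2].astype(np.float32));print('bar',q,cv2.boxPoints(q))
for k,(u,v) in {'ra':(274,153),'rb':(225,229)}.items():
    a=[pt(z,i,j) for i in range(u-16,u+16) for j in range(v-16,v+16)]
    a=np.array([p for p in a if p[2]>.03]); a=a[np.hypot(*(a[:,:2]-c).T)>.05]
    print(k,cv2.minEnclosingCircle(a[:,:2].astype(np.float32)),a[:,2].max())
E
```

```text
cap ((0.48047494888305664, 0.0426456518471241), 0.1442367434501648) [0.51047743 0.07818859 0.45657391] 205
body ((0.4971713423728943, 0.04556453600525856), (0.029426084831357002, 0.07664678990840912), 61.72447204589844) 204
bar ((0.518534779548645, 0.030632222071290016), (0.026853300631046295, 0.12947703897953033), 60.76915740966797) [[ 0.45548347  0.05052906]
 [ 0.5684728  -0.0126984 ]
 [ 0.5815861   0.01073539]
 [ 0.46859676  0.07396284]]
ra ((0.5416218042373657, 0.012821505777537823), 0.17779771983623505) 1.075338514855312
rb ((0.41956084966659546, 0.08599331974983215), 0.15184682607650757) 1.075338514855312
```

```bash
python3 - <<'E'
from h import *
z=load('t0')
P=np.array([pt(z,u,v) for u in range(205,320) for v in range(135,250)]);P=P[P[:,2]<.3]
F=lambda a:a[:,:2].astype(np.float32)
cap=P[P[:,2]>.186]; r=cv2.minEnclosingCircle(F(cap)); print('cap',r,cap.mean(0),len(cap))
c=np.array(r[0])
n=P[(np.hypot(*(P[:,:2]-c).T)<.05)&(P[:,2]>.012)&(P[:,2]<.146)]
q=cv2.minAreaRect(F(n));print('body',q,len(n))
B=P[(P[:,2]>.036)&(P[:,2]<.05)&(np.hypot(*(P[:,:2]-[.515,.03]).T)<.075)]
q=cv2.minAreaRect(F(B));print('bar',q)
O=P[(np.hypot(*(P[:,:2]-c).T)>.05)&(P[:,2]>.06)]
for s in (O[:,0]>c[0],O[:,0]<c[0]): print(cv2.minEnclosingCircle(F(O[s])))
d=np.array([.51519913,.03080103]);print(np.degrees(np.arctan2(*(c-d)[::-1])),np.hypot(*(c-d)))
E
```

```text
cap ((0.5664868354797363, 0.13764254748821259), 0.01690743863582611) [0.56586551 0.13690959 0.19445835] 144
body ((0.5661371350288391, 0.13739517331123352), (0.05000658705830574, 0.049960337579250336), 60.54743957519531) 386
bar ((0.518534779548645, 0.030632222071290016), (0.026853300631046295, 0.12947703897953033), 60.76915740966797)
((0.6868999600410461, 0.0721999779343605), 0.026126161217689514)
((0.46321505308151245, 0.20619097352027893), 0.026603681966662407)
64.35734795871731 0.118513875105661
```

>>> {"method": "send_rows", "body": {"motion": [[[-0.162,-0.102,-0.04,0,0,0,60],[-0.162,-0.102,-0.04,0,0,0,60],[-0.162,-0.102,-0.04,0,0,0,60],[-0.162,-0.102,-0.04,0,0,0,60],[-0.162,-0.102,-0.04,0,0,0,60]]]}}

```text
time: 0.6
eef_pos: [0.3577, 0.3995, 0.2812]
tool_rot: [-0.0, 0.169, 0.986, -0.0]
force: [-0.0, -0.1, -0.6]
width: 0.0512
```

```bash
cat >> h.py <<'E'
import json
def log():
    s=read_state(); open('log.txt','a').write(json.dumps([list(map(float,s['qpos'])),list(map(float,s['eef_pos'])),list(map(float,s['tool_rot']))])+'\n')
    print(round(s['time'],2),s['qpos'].round(3),s['eef_pos'].round(4),s['tool_rot'].round(4),s['force'].round(2),round(s['width'],4)); return s
E
python3 -c "
from h import *
log()"
```

```text
0.6 [ 0.702 -0.185  1.757 -0.     1.57  -0.529] [0.3577 0.3995 0.2812] [-2.000e-04  1.693e-01  9.856e-01 -2.000e-04] [-0.01 -0.12 -0.57] 0.0512
```

>>> {"method": "send_rows", "body": {"motion": [[[-0.162,-0.102,-0.02,0,0,0,60],[-0.162,-0.102,-0.02,0,0,0,60],[-0.162,-0.102,-0.02,0,0,0,60],[-0.162,-0.102,-0.02,0,0,0,60],[-0.162,-0.102,-0.02,0,0,0,60]]]}}

```text
time: 1.1
eef_pos: [0.506, 0.2115, 0.3061]
tool_rot: [-0.0, 0.17, 0.986, -0.0]
force: [0.8, 1.1, 0.4]
width: 0.0513
```

```bash
python3 -c "
from h import *
log()"
```

```text
1.1 [ 0.26  -0.164  1.698  0.     1.608 -0.97 ] [0.506  0.2115 0.3061] [-2.000e-04  1.696e-01  9.855e-01 -0.000e+00] [0.8  1.08 0.44] 0.0513
```

>>> {"method": "send_rows", "body": {"motion": [[[-0.163,-0.099,0,0,0,0,60],[-0.163,-0.099,0,0,0,0,60],[0,0,0,0,0,0.0275,60],[0,0,0,0,0,0.0275,60],[0,0,0,0,0,0,60]]]}}

```text
time: 1.6
eef_pos: [0.5656, 0.1389, 0.3055]
tool_rot: [-0.001, 0.254, 0.967, -0.0]
force: [-0.6, -0.9, -0.4]
width: 0.0515
```

```bash
python3 -c "
from h import *
log()"
```

```text
1.6 [ 0.113 -0.081  1.623  0.     1.601 -0.943] [0.5656 0.1389 0.3055] [-7.000e-04  2.544e-01  9.671e-01 -2.000e-04] [-0.64 -0.92 -0.44] 0.0515
```

>>> {"method": "send_rows", "body": {"motion": [[[0,-0.08,0,-0.045,0,0,60],[0,-0.08,-0.01,-0.045,0,0,60],[0,-0.08,-0.02,-0.045,0,0,60],[0,-0.08,-0.03,-0.045,0,0,60],[0,0,0,0,0,0,60]]]}}

```text
time: 2.1
eef_pos: [0.5229, 0.0642, 0.2999]
tool_rot: [0.07, 0.247, 0.928, 0.27]
force: [0.0, -0.0, -0.5]
width: 0.0513
```

```bash
python3 -c "
from h import *
log()"
```

```text
2.1 [-0.31  -0.389  1.961  0.555  1.461 -1.392] [0.5229 0.0642 0.2999] [0.0698 0.2473 0.9281 0.2696] [ 0.   -0.   -0.49] 0.0513
```

>>> {"method": "send_rows", "body": {"motion": [[[0,-0.07,-0.05,-0.045,0,0,60],[0,-0.07,-0.06,-0.045,0,0,60],[0,-0.06,-0.06,-0.045,0,0,60],[0,-0.05,-0.08,-0.045,0,0,60],[0,0,0,0,0,0,60]]]}}

```text
time: 2.6
eef_pos: [0.4802, -0.0116, 0.3004]
tool_rot: [0.135, 0.218, 0.815, 0.519]
force: [-0.1, 0.3, -0.9]
width: 0.0512
```

```bash
python3 -c "
from h import *
log()"
```

```text
2.6 [-0.753 -0.388  2.156  1.09   1.698 -1.845] [ 0.4802 -0.0116  0.3004] [0.1345 0.2179 0.8155 0.5191] [-0.1   0.33 -0.94] 0.0512
```

>>> {"method": "send_rows", "body": {"motion": [[[0,-0.16,0.075,0,0,0,60],[0,-0.16,0.075,0,0,0,60],[0,-0.16,0.075,0,0,0,60],[0,-0.16,0.075,0,0,0,60],[0,0,0,0,0,0,60]]]}}

```text
time: 3.1
eef_pos: [0.4787, -0.0064, 0.1222]
tool_rot: [0.13, 0.216, 0.816, 0.52]
force: [-0.5, 1.4, 0.0]
width: 0.0512
```

```bash
python3 -c "
from h import *
log()"
```

```text
3.1 [-0.745 -0.08   2.247  1.076  1.51  -2.192] [ 0.4787 -0.0064  0.1222] [0.1297 0.2159 0.8163 0.5197] [-0.48  1.37  0.03] 0.0512
```

>>> {"method": "send_rows", "body": {"motion": [[[0,0.17,-0.08,0,0,0,60],[0,0.17,-0.08,0,0,0,60],[0,0.17,-0.08,0,0,0,60],[0,0.17,-0.08,0,0,0,60],[0,0.05,0.08,0.045,0,0,60]]]}}

```text
time: 3.6
eef_pos: [0.4939, 0.0084, 0.3256]
tool_rot: [0.126, 0.223, 0.852, 0.456]
force: [1.3, -0.2, -1.1]
width: 0.0513
```

>>> {"method": "send_rows", "body": {"motion": [[[0,0.06,0.07,0.045,0,0,60],[0,0.07,0.06,0.045,0,0,60],[0,0.07,0.05,0.045,0,0,60],[0,0.08,0.03,0.045,0,0,60],[0,0.08,0.02,0.045,0,0,60]]]}}

```text
time: 4.1
eef_pos: [0.5464, 0.1071, 0.3408]
tool_rot: [0.04, 0.251, 0.958, 0.134]
force: [0.9, -0.7, -0.4]
width: 0.0512
```

>>> {"method": "send_rows", "body": {"motion": [[[0,0.08,0.01,0.045,0,0,60],[0,0.08,0,0.045,0,0,60],[0,0,0,0,0,0,60],[0,0,0,0,0,0,60]]]}}

```text
time: 4.5
eef_pos: [0.5655, 0.1417, 0.3431]
tool_rot: [0.002, 0.253, 0.968, 0.001]
force: [0.1, -0.4, -0.5]
width: 0.0508
```

```bash
cat >> h.py <<'E'
C=np.array([.5665,.1376]); A=np.radians(60.6); U=np.array([np.cos(A),np.sin(A),0]); W=np.array([0,0,1.])
def err(s,th,h,dx=0.):
    """shift (units .25m) & turn (units 180deg) in the tool frame to bring the TCP to bottle-axis height h (offset dx along the bottle's x) at tilt th deg"""
    t=np.radians(th); bx=U*np.cos(t)+W*np.sin(t); bz=-U*np.sin(t)+W*np.cos(t)
    T=np.r_[C,0]-.025*U+(.025+dx)*bx+h*bz
    Rd=np.c_[np.cross(bx,-bz),bx,-bz]
    q=s['tool_rot']; R=Ro.from_quat(np.roll(q,-1)).as_matrix()
    return np.round(R.T@(T-s['eef_pos'])/.25,3), np.round(Ro.from_matrix(R.T@Rd).as_rotvec()/np.pi,4), T.round(3)
E
python3 -c "
from h import *
s=log();print(err(s,0,.23));snap('wrist','w0')"
```

```text
4.5 [ 1.180e-01 -9.100e-02  1.571e+00  1.000e-03  1.658e+00 -9.430e-01] [0.5655 0.1417 0.3431] [0.0017 0.2526 0.9676 0.001 ] [ 0.06 -0.4  -0.48] 0.0508
(array([-0.01 , -0.014,  0.452]), array([0.0009, 0.0009, 0.0008]), array([0.566, 0.138, 0.23 ]))
```

View pics/w0.png

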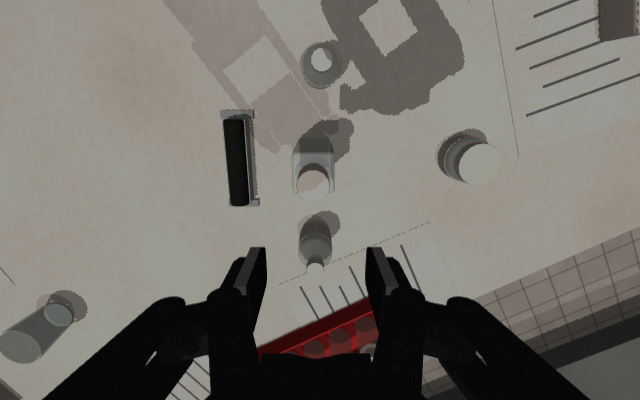

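>>> {"method": "send_rows", "body": {"motion": [[[-0.01,-0.014,0,0,0,0,56],[0,0,0.15,0,0,0,56],[0,0,0.15,0,0,0,56],[0,0,0.12,0,0,0,56],[0,0,0,0,0,0,56]]]}}

```text
time: 5.05
eef_pos: [0.5627, 0.133, 0.2303]
tool_rot: [-0.004, 0.255, 0.967, -0.001]
force: [-0.2, -0.8, -0.4]
width: 0.048
```

```bash
python3 -c "
from h import *
z=load('w0'); P=np.array([pt(z,u,v) for u in range(285,345) for v in range(150,215)])
c=P[(P[:,2]>.187)&(P[:,2]<.21)];print(len(c),cv2.minEnclosingCircle(c[:,:2].astype(np.float32)),c.mean(0))
s=log();print(err(s,0,.152))"
```

```text
891 ((0.566496729850769, 0.13758978247642517), 0.01702960953116417) [0.56550646 0.13798002 0.19379985]
5.05 [ 0.103 -0.052  1.719  0.     1.483 -0.951] [0.5627 0.133  0.2303] [-0.0041  0.2554  0.9668 -0.0015] [-0.17 -0.81 -0.43] 0.048
(array([-0.006,  0.025,  0.313]), array([-0.0016, -0.0023, -0.0011]), array([0.566, 0.138, 0.152]))
```

>>> {"method": "send_rows", "body": {"motion": [[[-0.006,0.025,0,0,0,0,56],[0,0,0,0,0,0,56],[0,0,0,0,0,0,56]]]}}

```text
time: 5.35
eef_pos: [0.5718, 0.1397, 0.2383]
tool_rot: [0.002, 0.254, 0.967, 0.001]
force: [0.4, -0.3, 0.3]
width: 0.0478
```

```bash
python3 -c "
from h import *
s=log();print(err(s,0,.152))"
```

```text
5.35 [ 0.113 -0.04   1.695  0.     1.483 -0.944] [0.5718 0.1397 0.2383] [2.200e-03 2.541e-01 9.672e-01 8.000e-04] [ 0.36 -0.28  0.34] 0.0478
(array([ 0.016, -0.019,  0.345]), array([ 0.0009,  0.0012, -0.0003]), array([0.566, 0.138, 0.152]))
```

>>> {"method": "send_rows", "body": {"motion": [[[0,0,0,0,0,0,56],[0,0,0,0,0,0,56],[0,0,0,0,0,0,56],[0,0,0,0,0,0,56],[0,0,0,0,0,0,56]]]}}

```text
time: 5.85
eef_pos: [0.5703, 0.1398, 0.2351]
tool_rot: [-0.0, 0.254, 0.967, -0.0]
force: [-0.3, 0.8, 0.1]
width: 0.0478
```

```bash
python3 -c "
from h import *
s=log();print(err(s,0,.152))"
```

```text
5.85 [ 0.114 -0.039  1.698 -0.     1.482 -0.944] [0.5703 0.1398 0.2351] [-1.000e-04  2.539e-01  9.672e-01 -0.000e+00] [-0.25  0.79  0.11] 0.0478
(array([ 0.009, -0.015,  0.333]), array([-0.    , -0.0001, -0.0001]), array([0.566, 0.138, 0.152]))
```

>>> {"method": "send_rows", "body": {"motion": [[[0.009,-0.015,0,0,0,0,56],[0,0,0.04,0,0,0,56],[0,0,0.04,0,0,0,56],[0,0,0.04,0,0,0,56],[0,0,0.04,0,0,0,56]]]}}

```text
time: 6.35
eef_pos: [0.5662, 0.1375, 0.1936]
tool_rot: [-0.001, 0.254, 0.967, -0.0]
force: [0.2, 0.2, 1.2]
width: 0.0483
```

>>> {"method": "send_rows", "body": {"motion": [[[0,0,0.04,0,0,0,56],[0,0,0.04,0,0,0,56],[0,0,0.04,0,0,0,56],[0,0,0.03,0,0,0,56],[0,0,0.023,0,0,0,56]]]}}

```text
time: 6.85
eef_pos: [0.5664, 0.1375, 0.151]
tool_rot: [-0.0, 0.254, 0.967, -0.0]
force: [0.1, 0.2, 0.2]
width: 0.0479
```

>>> {"method": "send_rows", "body": {"motion": [[[0,0,0,0,0,0,56],[0,0,0,0,0,0,56],[0,0,0,0,0,0,56],[0,0,0,0,0,0,56]]]}}

```text
time: 7.25
eef_pos: [0.567, 0.1376, 0.1527]
tool_rot: [0.001, 0.254, 0.967, 0.0]
force: [0.4, 0.2, -0.1]
width: 0.0479
```

```bash
python3 - <<'E'
from h import *
s=log();print(err(s,0,.152));snap('scene','s1'); snap('top','t1')
a=cv2.resize(load('s1')['im'][110:240,300:450],(450,390),interpolation=2)
e=cv2.resize(load('t1')['im'][135:245,200:300],(350,390),interpolation=2)
cv2.imwrite('pics/c1.png',np.clip(np.hstack([a,e])[:,:,::-1]*1.6,0,255).astype(np.uint8))
E
```

```text
7.25 [ 0.111  0.015  1.786 -0.     1.34  -0.947] [0.567  0.1376 0.1527] [6.000e-04 2.540e-01 9.672e-01 2.000e-04] [ 0.36  0.17 -0.07] 0.0479
(array([ 0.002, -0.001,  0.003]), array([ 0.0002,  0.0003, -0.0001]), array([0.566, 0.138, 0.152]))
```

View pics/c1.png

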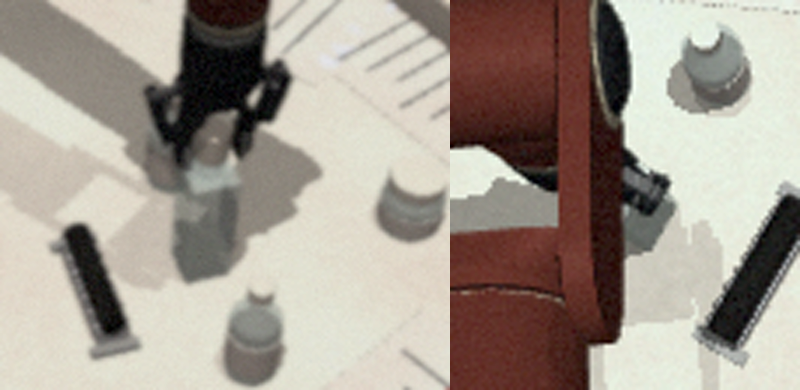

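>>> {"method": "send_rows", "body": {"motion": [[[0,0,0,0,0,0,48],[0,0,0,0,0,0,48],[0,-0.007,-0.001,-0.004,0,0,48],[0,-0.0143,-0.002,-0.0075,0,0,48],[0,-0.0143,-0.002,-0.0075,0,0,48]]]}}

```text
time: 7.85
eef_pos: [0.5621, 0.1296, 0.1531]
tool_rot: [0.008, 0.254, 0.967, 0.03]
force: [0.4, 0.4, 0.0]
width: 0.0412
```

>>> {"method": "send_rows", "body": {"motion": [[[0,-0.0143,-0.002,-0.0075,0,0,48],[0,-0.0143,-0.002,-0.0075,0,0,48],[0,-0.0143,-0.002,-0.0075,0,0,48],[0,-0.0143,-0.002,-0.0075,0,0,48],[0,-0.0143,-0.002,-0.0075,0,0,48]]]}}

```text
time: 8.35
eef_pos: [0.5532, 0.1137, 0.1537]
tool_rot: [0.023, 0.253, 0.963, 0.087]
force: [0.3, -0.6, 0.2]
width: 0.0411
```

```bash
cat >> h.py <<'E'
def chk():
    s=log(); R=Ro.from_quat(np.roll(s['tool_rot'],-1)).as_matrix()
    th=np.degrees(np.arctan2(R[:,2]@U,-R[2,2])); print('tilt',th.round(2),err(s,th,.152)); return s
E
python3 -c "
from h import *
chk()"
```

```text
8.35 [-0.007 -0.102  1.905  0.165  1.255 -1.109] [0.5532 0.1137 0.1537] [0.0229 0.253  0.9633 0.0867] [ 0.32 -0.62  0.24] 0.0411
tilt 10.28 (array([ 0.001, -0.001, -0.001]), array([ 0.    ,  0.0001, -0.0002]), array([0.553, 0.114, 0.154]))
```

>>> {"method": "send_rows", "body": {"motion": [[[0,-0.0095,-0.0015,-0.005,0,0,48],[0,-0.0095,-0.0015,-0.005,0,0,48],[0,-0.0095,-0.0015,-0.005,0,0,48],[0,-0.0095,-0.0015,-0.005,0,0,48],[0,-0.0095,-0.0015,-0.005,0,0,48]]]}}

```text
time: 8.85
eef_pos: [0.5474, 0.1035, 0.153]
tool_rot: [0.033, 0.252, 0.959, 0.124]
force: [0.9, 0.8, -1.0]
width: 0.0409
```

```bash
python3 - <<'E'
from h import *
chk();snap('scene','s2'); snap('top','t2')
a=cv2.resize(load('s2')['im'][110:240,300:450],(450,390),interpolation=2)
e=cv2.resize(load('t2')['im'][135:245,200:300],(350,390),interpolation=2)
cv2.imwrite('pics/c2.png',np.clip(np.hstack([a,e])[:,:,::-1]*1.6,0,255).astype(np.uint8))
E
```

```text
8.85 [-0.064 -0.145  1.953  0.246  1.229 -1.192] [0.5474 0.1035 0.153 ] [0.0326 0.2518 0.9592 0.1241] [ 0.89  0.78 -0.96] 0.0409
tilt 14.74 (array([ 0.   , -0.001, -0.002]), array([ 0.    ,  0.    , -0.0001]), array([0.547, 0.103, 0.153]))
```

View pics/c2.png

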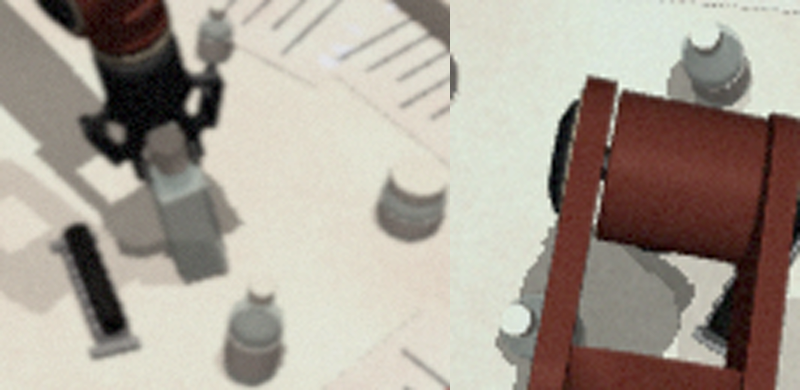

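>>> {"method": "send_rows", "body": {"motion": [[[0,-0.0095,-0.0015,-0.005,0,0,48],[0,-0.0095,-0.0015,-0.005,0,0,48],[0,-0.0095,-0.0015,-0.005,0,0,48],[0,-0.0095,-0.0015,-0.005,0,0,48],[0,-0.0095,-0.0015,-0.005,0,0,48]]]}}

```text
time: 9.45
eef_pos: [0.5415, 0.093, 0.1514]
tool_rot: [0.042, 0.25, 0.954, 0.162]
force: [-0.1, -0.6, -0.2]
width: 0.0409
```

>>> {"method": "send_rows", "body": {"motion": [[[0,-0.0095,-0.0015,-0.005,0,0,48],[0,-0.0095,-0.0015,-0.005,0,0,48],[0,-0.0095,-0.0015,-0.005,0,0,48],[0,-0.0095,-0.0015,-0.005,0,0,48],[0,-0.0095,-0.0015,-0.005,0,0,48]]]}}

```text
time: 9.95
eef_pos: [0.5357, 0.0828, 0.1489]
tool_rot: [0.052, 0.249, 0.947, 0.199]
force: [-0.4, 0.1, -0.5]
width: 0.0411
```

>>> {"method": "send_rows", "body": {"motion": [[[0,-0.0133,-0.002,-0.007,0,0,48],[0,-0.0133,-0.002,-0.007,0,0,48],[0,-0.0133,-0.002,-0.007,0,0,48],[0,-0.0133,-0.002,-0.007,0,0,48],[0,-0.0133,-0.002,-0.007,0,0,48]]]}}

```text
time: 10.45
eef_pos: [0.5278, 0.0687, 0.1437]
tool_rot: [0.066, 0.245, 0.934, 0.251]
force: [0.5, 0.1, 0.4]
width: 0.041
```

```bash
python3 -c "
from h import *
chk()"
```

```text
10.45 [-0.277 -0.239  2.1    0.55   1.201 -1.516] [0.5278 0.0687 0.1437] [0.066  0.2454 0.9341 0.2509] [0.52 0.06 0.37] 0.041
tilt 30.07 (array([ 0.   , -0.001, -0.002]), array([ 0.    ,  0.0001, -0.0002]), array([0.527, 0.068, 0.144]))
```

Tracking is on the arc to within 1 mm. Continuing at the same rate.

>>> {"method": "send_rows", "body": {"motion": [[[0,-0.0133,-0.002,-0.007,0,0,48],[0,-0.0133,-0.002,-0.007,0,0,48],[0,-0.0133,-0.002,-0.007,0,0,48],[0,-0.0133,-0.002,-0.007,0,0,48],[0,-0.0133,-0.002,-0.007,0,0,48]]]}}

```text
time: 10.95
eef_pos: [0.5203, 0.0554, 0.1369]
tool_rot: [0.079, 0.241, 0.919, 0.302]
force: [-0.8, -1.4, 0.1]
width: 0.0414
```

>>> {"method": "send_rows", "body": {"motion": [[[0,-0.0133,-0.002,-0.007,0,0,48],[0,-0.0133,-0.002,-0.007,0,0,48],[0,-0.0133,-0.002,-0.007,0,0,48],[0,-0.0133,-0.002,-0.007,0,0,48],[0,-0.0133,-0.002,-0.007,0,0,48]]]}}

```text
time: 11.45
eef_pos: [0.5132, 0.0428, 0.1284]
tool_rot: [0.092, 0.237, 0.901, 0.352]
force: [-0.2, -0.7, -1.2]
width: 0.041
```

>>> {"method": "send_rows", "body": {"motion": [[[0,-0.0133,-0.002,-0.007,0,0,48],[0,-0.0133,-0.002,-0.007,0,0,48],[0,-0.0133,-0.002,-0.007,0,0,48],[0,-0.0133,-0.002,-0.007,0,0,48],[0,-0.0133,-0.002,-0.007,0,0,48]]]}}

```text
time: 11.95
eef_pos: [0.5065, 0.0311, 0.1184]
tool_rot: [0.105, 0.231, 0.88, 0.401]
force: [0.8, -1.2, -0.8]
width: 0.0409
```

```bash
python3 - <<'E'
from h import *
chk();snap('scene','s3')
cv2.imwrite('pics/c3.png',np.clip(cv2.resize(load('s3')['im'][110:240,290:450],(640,520),interpolation=2)[:,:,::-1]*1.6,0,255).astype(np.uint8))
E
```

```text
11.95 [-0.535 -0.191  2.218  0.902  1.292 -1.938] [0.5065 0.0311 0.1184] [0.1053 0.2312 0.8802 0.4009] [ 0.84 -1.24 -0.8 ] 0.0409
tilt 48.97 (array([ 0.   , -0.002, -0.004]), array([ 0.    ,  0.0002, -0.0001]), array([0.506, 0.03 , 0.119]))
```

View pics/c3.png

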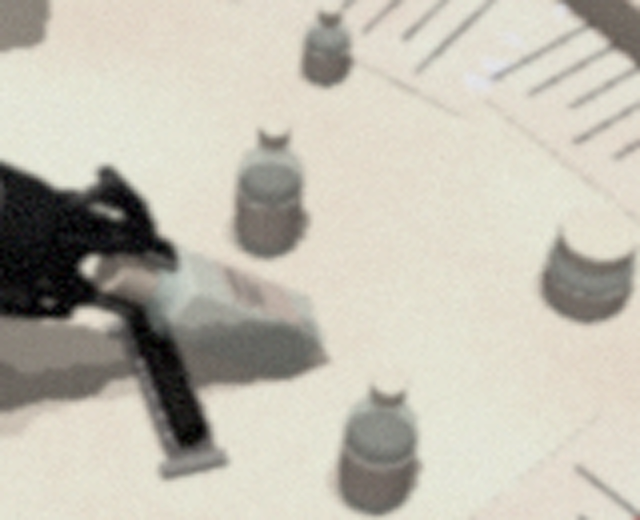

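>>> {"method": "send_rows", "body": {"motion": [[[0,-0.0133,-0.003,-0.007,0,0,48],[0,-0.0133,-0.003,-0.007,0,0,48],[0,-0.0133,-0.003,-0.007,0,0,48],[0,-0.0133,-0.003,-0.007,0,0,48],[0,-0.0133,-0.002,-0.007,0,0,48]]]}}

```text
time: 12.5
eef_pos: [0.5001, 0.0197, 0.1075]
tool_rot: [0.118, 0.225, 0.857, 0.449]
force: [0.6, -0.2, -1.1]
width: 0.0407
```

>>> {"method": "send_rows", "body": {"motion": [[[0,-0.0095,-0.0015,-0.005,0,0,48],[0,-0.0095,-0.0015,-0.005,0,0,48],[0,-0.0095,-0.0015,-0.005,0,0,48],[0,-0.0095,-0.0015,-0.005,0,0,48],[0,-0.0095,-0.0015,-0.005,0,0,48]]]}}

```text
time: 13.0
eef_pos: [0.4962, 0.0127, 0.0988]
tool_rot: [0.127, 0.22, 0.839, 0.482]
force: [0.6, -0.3, -1.0]
width: 0.0411
```

```bash
python3 - <<'E'
from h import *
chk()
E
```

```text
13.0 [-0.657 -0.069  2.24   1.054  1.387 -2.162] [0.4962 0.0127 0.0988] [0.1266 0.2201 0.8387 0.4817] [ 0.6  -0.31 -0.97] 0.0411
tilt 59.74 (array([ 0.   , -0.003, -0.   ]), array([-0.    ,  0.0001,  0.    ]), array([0.496, 0.012, 0.098]))
```

>>> {"method": "send_rows", "body": {"motion": [[[0,-0.0065,-0.001,-0.003,0,0,48],[0,-0.0065,-0.001,-0.003,0,0,48],[0,-0.0065,-0.001,-0.003,0,0,48],[0,-0.0065,-0.001,-0.003,0,0,48],[0,-0.0065,-0.001,-0.003,0,0,48]]]}}

```text
time: 13.5
eef_pos: [0.4937, 0.0084, 0.0923]
tool_rot: [0.132, 0.217, 0.827, 0.501]
force: [0.7, 0.9, -1.6]
width: 0.0411
```

>>> {"method": "send_rows", "body": {"motion": [[[0,-0.0065,-0.001,-0.003,0,0,48],[0,-0.0065,-0.001,-0.003,0,0,48],[0,-0.006,-0.001,-0.003,0,0,48],[0,0,0,0,0,0,48],[0,0,0,0,0,0,48]]]}}

```text
time: 14.0
eef_pos: [0.4924, 0.0059, 0.0885]
tool_rot: [0.135, 0.215, 0.82, 0.513]
force: [-0.8, 0.9, -0.2]
width: 0.0411
```

```bash
python3 - <<'E'
from h import *
chk();snap('scene','s4')
cv2.imwrite('pics/c4.png',np.clip(cv2.resize(load('s4')['im'][135:235,290:410],(780,600),interpolation=2)[:,:,::-1]*1.6,0,255).astype(np.uint8))
z=load('s4')
# points on the label-side face: fit plane
P=np.array([pt(z,u,v) for u in range(310,385) for v in range(150,215)])
r=P-np.r_[C,0]; a=r@U; b=r@np.array([-U[1],U[0],0])
k=(abs(b)<.018)&(a<.0)&(a>-.09)&(P[:,2]>.035)&(P[:,2]<.14)
m=[(lo,np.round(np.median(P[k&(a>lo)&(a<lo+.01),2]),4)) for lo in np.arange(-.09,0,.01)];print(m,k.sum())
E
```

```text
14.0 [-6.980e-01  1.000e-03  2.239e+00  1.103e+00  1.428e+00 -2.248e+00] [0.4924 0.0059 0.0885] [0.1346 0.2155 0.8202 0.5125] [-0.77  0.86 -0.2 ] 0.0411
tilt 64.0 (array([0.   , 0.003, 0.001]), array([ 0.    ,  0.0002, -0.0001]), array([0.493, 0.006, 0.089]))
[(np.float64(-0.09), np.float64(0.0891)), (np.float64(-0.08), np.float64(0.0849)), (np.float64(-0.07), np.float64(0.0789)), (np.float64(-0.06000000000000001), np.float64(0.0747)), (np.float64(-0.05000000000000002), np.float64(0.0698)), (np.float64(-0.04000000000000002), np.float64(0.065)), (np.float64(-0.030000000000000027), np.float64(0.059)), (np.float64(-0.02000000000000003), np.float64(0.0545)), (np.float64(-0.010000000000000037), np.float64(0.0494))] 226
```

View pics/c4.png

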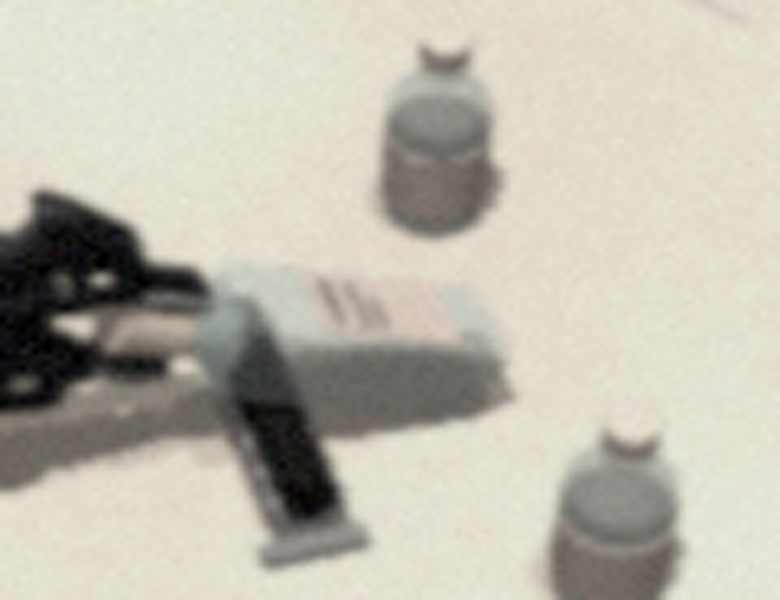

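>>> {"method": "send_rows", "body": {"motion": [[[0,-0.0045,-0.0005,-0.002,0,0,48],[0,-0.0045,-0.0005,-0.002,0,0,48],[0,-0.004,-0.0005,-0.002,0,0,48],[0,0,0,0,0,0,48],[0,0,0,0,0,0,48]]]}}

```text
time: 14.55
eef_pos: [0.4915, 0.0044, 0.0857]
tool_rot: [0.137, 0.214, 0.815, 0.52]
force: [1.0, 0.5, 0.5]
width: 0.0417
```

```bash
cat >> h.py <<'E'
def slope(f):
    z=load(f)
    P=np.array([pt(z,u,v) for u in range(310,385) for v in range(150,215)])
    r=P-np.r_[C,0]; a=r@U; b=r@np.array([-U[1],U[0],0])
    k=(abs(b)<.018)&(a<0)&(a>-.1)&(P[:,2]>.04)&(P[:,2]<.14)
    p=np.polyfit(a[k],P[k,2],1); e=P[k,2]-np.polyval(p,a[k]); j=abs(e)<.006
    p=np.polyfit(a[k][j],P[k,2][j],1); print('tilt seen',90+np.degrees(np.arctan(p[0])),p,j.sum())
E
python3 - <<'E'
from h import *
chk();snap('scene','s5');slope('s3');slope('s4');slope('s5')
E
```

```text
14.55 [-0.708  0.02   2.238  1.115  1.438 -2.27 ] [0.4915 0.0044 0.0857] [0.1366 0.2142 0.8154 0.5203] [1.   0.48 0.5 ] 0.0417
tilt 65.08 (array([0.   , 0.005, 0.   ]), array([ 0.    ,  0.0001, -0.0001]), array([0.492, 0.005, 0.087]))
tilt seen 51.0673552264568 [-0.80783943  0.05095565] 227
tilt seen 63.66948809249336 [-0.49489357  0.04706055] 254
tilt seen 64.57317895592199 [-0.4754087   0.04848745] 255
```

>>> {"method": "send_rows", "body": {"motion": [[[0,-0.004,-0.0005,-0.002,0,0,48],[0,-0.004,-0.0005,-0.002,0,0,48],[0,0,0,0,0,0,48],[0,0,0,0,0,0,48]]]}}

```text
time: 15.0
eef_pos: [0.491, 0.0035, 0.084]
tool_rot: [0.138, 0.213, 0.812, 0.525]
force: [-0.2, 0.6, 1.9]
width: 0.0411
```

```bash
python3 - <<'E'
from h import *
chk();snap('scene','s6');snap('scene','s7');slope('s6');slope('s7')
E
```

```text
15.0 [-0.714  0.033  2.236  1.122  1.446 -2.284] [0.491  0.0035 0.084 ] [0.1379 0.2133 0.8121 0.5254] [-0.22  0.56  1.91] 0.0411
tilt 65.8 (array([0.   , 0.005, 0.   ]), array([ 0.    ,  0.0002, -0.0001]), array([0.491, 0.004, 0.085]))
tilt seen 66.05341012746167 [-0.44411218  0.05098322] 261
tilt seen 66.54560512584875 [-0.43386626  0.05176236] 258
```

>>> {"method": "send_rows", "body": {"motion": [[[0,0.0045,0.0005,0.002,0,0,48],[0,0.0045,0.0005,0.002,0,0,48],[0,0.0045,0.0005,0.002,0,0,48],[0,0.0045,0.0005,0.002,0,0,48],[0,0.0035,0.0005,0.001,0,0,48]]]}}

```text
time: 15.6
eef_pos: [0.4924, 0.0061, 0.0887]
tool_rot: [0.135, 0.215, 0.82, 0.513]
force: [-0.2, -0.7, -0.1]
width: 0.0407
```

>>> {"method": "send_rows", "body": {"motion": [[[0,0,0,0,0,0,48],[0,0,0,0,0,0,48]]]}}

```text
time: 15.8
eef_pos: [0.4923, 0.0061, 0.0886]
tool_rot: [0.135, 0.215, 0.82, 0.514]
force: [-0.2, 0.1, -0.2]
width: 0.0407
```

```bash
python3 - <<'E'
from h import *
chk();snap('scene','s8');snap('scene','s9');slope('s8');slope('s9')
a=[cv2.resize(load(f)['im'][155:210,310:375],(390,330),interpolation=2)[:,:,::-1] for f in('s7','s9')]
cv2.imwrite('pics/c5.png',np.clip(np.hstack(a)*1.6,0,255).astype(np.uint8))
E
```

```text
15.8 [-6.990e-01  2.000e-03  2.239e+00  1.105e+00  1.430e+00 -2.251e+00] [0.4923 0.0061 0.0886] [0.1349 0.2152 0.8195 0.5137] [-0.17  0.1  -0.17] 0.0407
tilt 64.16 (array([-0.   ,  0.001,  0.   ]), array([ 0.    ,  0.0001, -0.    ]), array([0.492, 0.006, 0.089]))
tilt seen 64.34978640704826 [-0.48019775  0.04740029] 259
tilt seen 64.29946524464049 [-0.48127899  0.04749097] 257
```

View pics/c5.png

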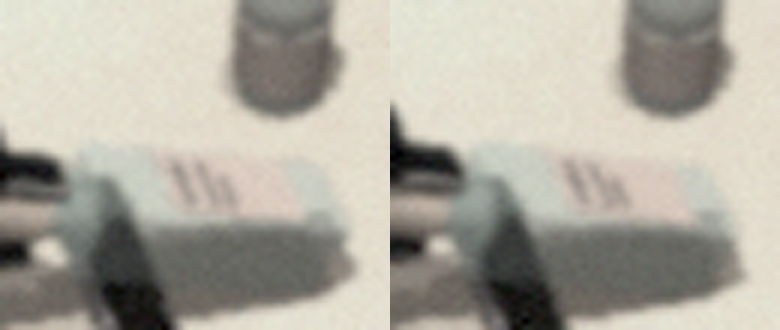

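>>> {"method": "send_rows", "body": {"motion": [[[0,0,0,0,0,0,52],[0,0,0,0,0,0,56],[0,0,0,0,0,0,60],[0,0,0,0,0,0,62],[0,0,0,0,0,0,62]]]}}

```text
time: 16.4
eef_pos: [0.4924, 0.006, 0.0886]
tool_rot: [0.135, 0.215, 0.819, 0.514]
force: [-0.2, 0.5, -0.1]
width: 0.053
```

```bash
python3 - <<'E'
from h import *
chk();snap('scene','s10');slope('s10')
E
```

```text
16.4 [-0.699  0.003  2.239  1.105  1.43  -2.251] [0.4924 0.006  0.0886] [0.1349 0.2152 0.8195 0.5138] [-0.21  0.46 -0.1 ] 0.053
tilt 64.17 (array([0.   , 0.001, 0.   ]), array([ 0.    ,  0.0001, -0.0001]), array([0.492, 0.006, 0.089]))
tilt seen 63.88064627366924 [-0.49031387  0.04735897] 248
```

>>> {"method": "send_rows", "body": {"motion": [[[0,0,-0.03,0,0,0,62],[0,0,-0.04,0,0,0,62],[0,0,-0.04,0,0,0,62],[0,0,-0.04,0,0,0,62],[0,0,-0.04,0,0,0,62]]]}}

```text
time: 16.95
eef_pos: [0.4711, -0.0323, 0.1099]
tool_rot: [0.135, 0.215, 0.82, 0.514]
force: [0.5, 0.3, -0.7]
width: 0.0529
```

```bash
python3 - <<'E'
from h import *
chk()
E
```

```text
16.95 [-0.8   -0.044  2.234  1.044  1.524 -2.245] [ 0.4711 -0.0323  0.1099] [0.1353 0.2153 0.8195 0.5136] [ 0.55  0.27 -0.67] 0.0529
tilt 64.16 (array([0.001, 0.001, 0.195]), array([-0.    ,  0.0004,  0.    ]), array([0.492, 0.006, 0.089]))
```

>>> {"method": "send_rows", "body": {"motion": [[[0,0,-0.04,0,0,0,62],[0,0,-0.04,0,0,0,62],[0,0,-0.04,0,0,0,62],[0,0,-0.04,0,0,0,62],[0,0,0,0,0,0,62]]]}}

```text
time: 17.45
eef_pos: [0.4539, -0.064, 0.1275]
tool_rot: [0.136, 0.215, 0.82, 0.513]
force: [-0.1, -0.4, 0.1]
width: 0.053
```

>>> {"method": "send_rows", "body": {"motion": [[[0,0,0,0,0,0,62],[0,0,0,0,0,0,62],[0,0,0,0,0,0,62],[0,0,0,0,0,0,62],[0,0,0,0,0,0,62]]]}}

```text
time: 17.95
eef_pos: [0.4536, -0.0623, 0.1266]
tool_rot: [0.135, 0.215, 0.819, 0.514]
force: [-0.3, -0.2, -0.6]
width: 0.0531
```

```bash
python3 - <<'E'
from h import *
chk();snap('scene','s11');slope('s11');snap('top','t3')
a=cv2.resize(load('s11')['im'][130:235,290:410],(430,376),interpolation=2)
e=cv2.resize(load('t3')['im'][135:245,200:305],(360,376),interpolation=2)
cv2.imwrite('pics/c6.png',np.clip(np.hstack([a,e])[:,:,::-1]*1.6,0,255).astype(np.uint8))
z=load('t3');P=np.array([pt(z,u,v) for u in range(205,320) for v in range(135,250)]);P=P[P[:,2]<.3]
F=lambda a:a[:,:2].astype(np.float32)
for c in ([.687,.072],[.463,.206]): 
    O=P[(np.hypot(*(P[:,:2]-c).T)<.04)&(P[:,2]>.06)]; print(cv2.minEnclosingCircle(F(O)))
r=P-np.r_[C,0];a=r@U;b=r@np.array([-U[1],U[0],0])
k=(abs(b)<.032)&(a>-.12)&(a<.1)&(P[:,2]>.015);print('foot end a',np.sort(a[k])[-5:],'b',b[k&(a>-.08)].min(),b[k&(a>-.08)].max())
E
```

```text
17.95 [-0.878 -0.069  2.222  1.     1.6   -2.245] [ 0.4536 -0.0623  0.1266] [0.1347 0.2151 0.8195 0.5139] [-0.27 -0.23 -0.65] 0.0531
tilt 64.18 (array([-0.001,  0.001,  0.349]), array([-0.    , -0.    , -0.0001]), array([0.492, 0.006, 0.089]))
tilt seen 64.18070899615495 [-0.48383433  0.04740398] 246
((0.6864625215530396, 0.0720367282629013), 0.02578812837600708)
((0.46359336376190186, 0.20594802498817444), 0.02582263946533203)
foot end a [-0.00486762 -0.00454403 -0.00415954 -0.00400623 -0.00391937] b -0.025771115415028054 0.024551392258567006
```

View pics/c6.png

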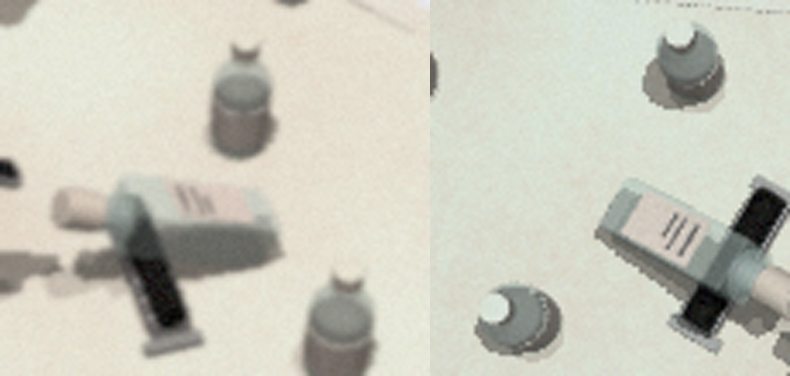

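The picture shows the bottle leaning on the bar with its label up, its foot at the original line and the gripper well clear. The bystanders haven't moved.

```bash
python3 -c "
from workcell import *
print(sign_off())"
```

```text
the job is handed in; nothing more can be done
None
```

The tall bottle is lying back on the padded bar, label side up, and the job is handed in at about 18 s of the 51 s allowed. I set the fingers loosely around the cap with about 3.5 mm of play on each side. I then turned the gripper with the bottle about its foot edge until it lay on the bar, opened the fingers and backed off along the bottle's axis.

**Last checks**
- **Tilt:** it measured 64.2°, against about 64.1° expected from the bar's position, and stayed within about half a degree after the fingers opened and backed off.
- **Foot:** the foot end is at the original line, so it has not slid noticeably.
- **Round bottles:** both are within 1 mm of where they started. I did not measure the other bystanders; the arm did not go near them.
- **Forces:** the readings I saw at the wrist were all about 2 N or less.
- **Robot:** the gripper is clear, with the fingertips about 55 mm beyond the cap.

**One slip:** near the end I went about 1.5° too far. The upper finger pressed lightly on the cap, the measured tilt rose to about 66.3°, and the foot probably lifted a few millimetres. I backed off gently, and it was back at 64.3° before I let go.

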